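# Set the isolated speed dial and bring it back into service

## Task

One of the three motor speed setters has been isolated: its metal slide is pulled out, while the slides of the others are fully home. On that unit, first turn the dial until its pointer lines up with the raised metal mark on the scale, and only then push its slide fully home. Leave the other two units and everything else on the bench alone.

Things in the scene. Friction and masses are not known exactly. Their poses are not given: they have to be found in the camera images.
- unit_a: One of three alike grey motor speed setters fixed to the bench: a flat box 150 (x) x 140 (y) x 45 mm high with a dial on top and an isolating slide at its front. Origin: centre of its underside; its +x axis points from its front (slide) to its rear, +z up.
- grip_a (a point): Point on the vertical axis of the dial of unit_a, 79 mm above the bench, at a good height to grip. The dial has a round black skirt 80 mm across, up to 57 mm above the bench, and on it an upright grey grip bar 56 mm long, 16 mm thick, centred on the axis, 57 to 96 mm above the bench. The point's x axis lies along the bar towards its pointer end.
- pointer_a (a point): Point on the line of the dial's pointer, 50 mm out from the axis: a short nose with a white line sticks out of one end of the grip bar (to 42 mm from the axis) and shows where the dial of unit_a is set. It turns with the dial, which has stops 135 degrees either side of straight to the rear (the scale's gap faces the front), stays where it is left and takes about 0.06 N m to turn.
- mark_a (a point): Tip region of the raised metal set mark of unit_a, 50 mm out from the dial's axis: a fixed arrow-shaped block of brass about 19 mm long, 18 mm wide, 12 mm high (top 57 mm above the bench) on the round black scale, its point towards the dial. The dial is set to the mark when pointer and mark lie in the same direction from the axis.
- handle_a (a point): Centre of the front face of the upright handle plate of unit_a's aluminium isolating slide, 38 mm above the bench. The plate is 64 mm wide, 8 mm thick, from 8 to 54 mm above the bench; free bench lies in front of it. It is pushed home along the unit's +x axis.
- slide_a (a joint): How far the isolating slide of unit_a is pulled out, m: 0 fully home against its stop (the plate's back then 14 mm before the box), up to 0.06 out. It moves along the unit's x axis, needs about 3 N to move and stays where it is left.
- unit_b: Another speed setter of the three, exactly as unit_a.
- grip_b (a point): The same for unit_b: its grip point, exactly as grip_a.
- pointer_b (a point): The same for unit_b: its pointer point, exactly as pointer_a.
- mark_b (a point): The same for unit_b: its set mark, exactly as mark_a.
- handle_b (a point): The same for unit_b: its handle face, exactly as handle_a.
- slide_b (a joint): The same for unit_b: its slide, exactly as slide_a.
- unit_c: Another speed setter of the three, exactly as unit_a.
- grip_c (a point): The same for unit_c: its grip point, exactly as grip_a.
- pointer_c (a point): The same for unit_c: its pointer point, exactly as pointer_a.
- mark_c (a point): The same for unit_c: its set mark, exactly as mark_a.
- handle_c (a point): The same for unit_c: its handle face, exactly as handle_a.
- slide_c (a joint): The same for unit_c: its slide, exactly as slide_a.
- tape_roll: Roll of grey tape lying flat, 60 mm across, 24 mm high; a loose bystander, to be left alone. Origin: about the centre of its underside.
- breaker: White two-pole circuit breaker, 85 x 36 x 78 mm high; a loose bystander, to be left alone. Origin: about the centre of its underside.
- screwdriver: Screwdriver lying on the bench, 160 mm long; a loose bystander, to be left alone. Origin: about the centre of its underside.
- spanner: Spanner lying on the bench, 160 mm long; a loose bystander, to be left alone. Origin: about the centre of its underside.
- mug: White mug, 80 mm across, 95 mm high; a loose bystander, to be left alone. Origin: about the centre of its underside.
- screw_jar: Small closed jar, 56 mm across, 65 mm high; a loose bystander, to be left alone. Origin: about the centre of its underside.
Mind the look-alikes: they are no part of the job. Leave any red look-alike of the unit_a alone.

How it is judged:
By the outcome, as a careful person would: the job done as asked, in the order asked, and still so for the second after the job is handed in, with the robot touching nothing.
It also fails if it takes over 54 s, if anything falls off the work surface, if the arm or the gripper's body presses on something with over 40 N, if the wrist force passes 120 N, or if a joint passes its speed limit or range.

## Robot

A 6-joint arm with a two-finger parallel gripper is mounted at the origin on the work surface. World frame = base frame: x ahead of the robot, y to its left, z up, the work surface at z = 0. Lengths are in mm, angles in degrees, forces in N, time in s.
With the tool pointing down it reaches from about 350 to 1000 mm from the base axis. Payload 7.1 kg.
Tool frame: the origin (TCP) lies midway between the tips of the shut fingers; the grasp point (between the pads) lies 19 mm behind it; y points along the fingers, x is the direction in which the jaws open and shut, and the axes are right-handed (so a half turn about y gives the same grasp; the last joint's range is limited). The gripper opens to 85 mm and grips with 20 to 120 N. Pads are 22 mm wide; open, the fingers measure 114 mm over their backs; the gripper's body (76 mm by 85 mm) begins 54 mm behind the grasp point. The pads swing forward as they close: fully open they stand 13 mm farther back than shut.
Start: joints at [-72.536, 24.242, 93.386, -0, 62.372, -1.089], TCP at [198.874, -592.498, 199.119] pointing down, gripper open.
Joint ranges: [-172.04, 172.04], [-51.8, 120.97], [4.93, 147.93], [-75.15, 255.16], [6.16, 154.13], [-145.62, 145.62]. Speed limits (degrees/s): [136.94, 136.94, 172.46, 180, 180, 180].

## Interface

Orientations are given as [roll, pitch, yaw] about the fixed x, y, z axes, in that order (R = Rz(yaw) Ry(pitch) Rx(roll)).
In Python, from plant import bot, effector, kinematics, capture, get_calibration, hand_in, sensors gives the robot as it stands. Calls block until the motion is done:
- bot.goto(position, orientation): joint-space move of the TCP to a pose.
- bot.servo_line(position, rotation=None, velocity=150, f_stop=None): straight line of the TCP; rotation=None keeps the orientation; velocity is the mean speed in mm/s. With f_stop (N) it stops when the force on the tool has changed by that much, and returns True; else False.
- bot.movej(angles): joint-space move.
- effector.open_gripper() and effector.clamp(): open the fingers fully, or close them until they stop; the grip force is fixed at half the most.
- bot.pause(seconds).
- kinematics.inverse_kinematics(position, orientation): joint angles nearest the present ones, or None.
- capture(name): name is "scene" or "top" or "wrist"; returns the picture (480x640x3 uint8, blue, green, red); there is no depth.
- get_calibration(name): a dict with "intrinsics" (3x3 intrinsics, pixels), "position" and "orientation" of the camera in the world; the wrist camera has in their place "hand_eye" (4x4, takes a point from camera to tool coordinates, whose origin is the TCP and whose axes are the tool frame's). Camera axes: x right, y up, looking along -z (the intrinsics and any distortion apply to the point x, -y, -z); pixel columns grow to the right and rows downward; lengths in mm; the calibration is good to about 2 mm. The wrist camera is an equidistant fisheye: a pixel r from the principal point sees the ray r / f radians off the axis. A picture is of the moment at which its call begins: read the wrist's pose just before it. get_calibration takes no time and is no camera call.
A pose or a line that the arm cannot do raises bot.IKError and nothing moves.
- hand_in(): hands the job in, once; it reports no verdict.
Readings, each from a call of its own:
- sensors.read_clock(): time.
- sensors.read_qpos(): joint angles.
- sensors.read_joint_velocities(): joint speeds.
- sensors.read_effort(): joint torques, N m.
- sensors.read_eef_pos(): TCP position.
- sensors.read_eef_rot(): TCP orientation.
- sensors.read_force(): force on the tool from outside, world axes, zero at the start.
- sensors.read_ft_torque(): the same for the moment, N m.
- sensors.read_grip_width(): opening from 0.0 (shut) to 1.0 (fully open).
Only numpy, scipy, OpenCV 4.12 (cv2) and the standard library are available. Lean on these libraries where they do the work, as an engineer would, in place of code of your own. Each camera call takes 0.05 s, during which the arm holds its last target. There are 200 camera calls.

## Working session

There is one attempt and no reset: what is moved stays moved. The work goes in short steps, each a Python script; the robot and the scene stay as the last script left them, time stands still between calls to the robot, and variables do not carry over. Pictures are saved under pics/ and viewed, about 8 in all and at most 12, crops included, and the job is handed in when it is done.

```bash
mkdir -p pics; ls; python3 - <<'E'
from plant import *
import cv2
for n in ("scene","top"):
    cv2.imwrite(f"pics/{n}1.png",capture(n)); print(n,get_calibration(n))
print(get_calibration("wrist"),sensors.read_clock(),sensors.read_eef_rot())
E
```

```text
pics
scene {'intrinsics': array([[606.75067879,   0.        , 335.69887121],
       [  0.        , 606.75067879, 237.45310711],
       [  0.        ,   0.        ,   1.        ]]), 'position': array([1167.70896046,  252.93586579, 1215.30611877]), 'orientation': array([ 31.65644625,  -0.19376806, 104.61323104])}
top {'intrinsics': array([[481.7548486 ,   0.        , 322.50188493],
       [  0.        , 481.7548486 , 249.10371363],
       [  0.        ,   0.        ,   1.        ]]), 'position': array([ 351.0679785 ,   81.49854577, 1060.88973226]), 'orientation': array([  8.19551235,   1.30954548, -90.71487777])}
{'intrinsics': array([[371.64829954,   0.        , 321.00294246],
       [  0.        , 371.64829954, 244.87893994],
       [  0.        ,   0.        ,   1.        ]]), 'hand_eye': array([[ 9.99999989e-01, -6.68799110e-05,  1.33018490e-04,
        -1.08550596e+00],
       [ 1.47136501e-04,  3.07392857e-01, -9.51582687e-01,
        -1.75344333e+02],
       [ 2.27528317e-05,  9.51582696e-01,  3.07392864e-01,
         7.92324345e+01],
       [ 0.00000000e+00,  0.00000000e+00,  0.00000000e+00,
         1.00000000e+00]])} 0.1 [-8.99987596e+01  8.05272720e-02 -7.14465761e+01]
```

View pics/top1.png

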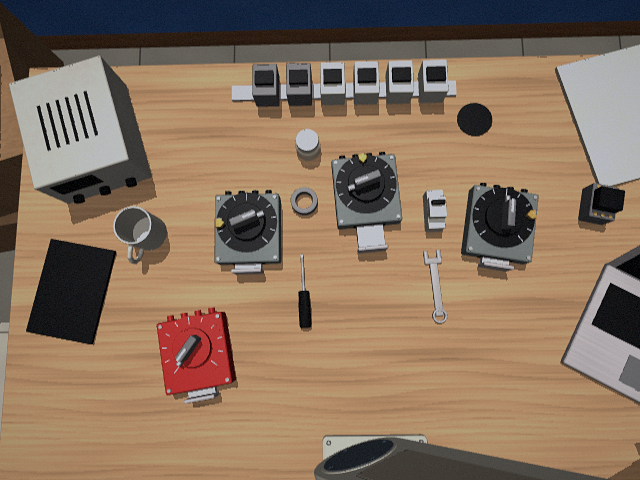

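View pics/scene1.png

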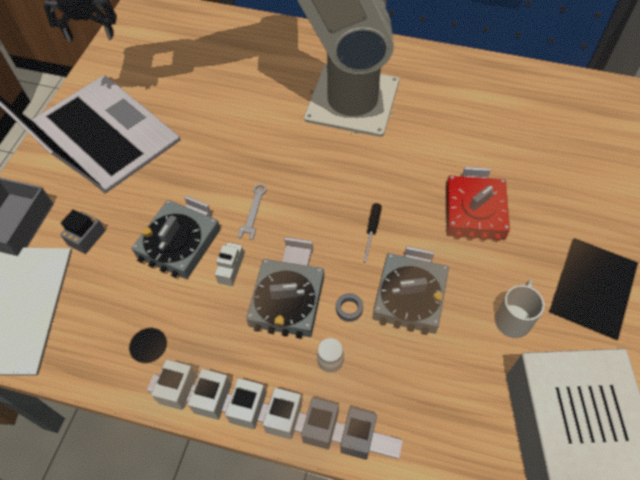

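The top view shows three grey units, at about (248,228), (367,190) and (501,222), plus a red look-alike at (195,350). Only the middle one, at (367,190), has its slide out: its plate is at (371,237) and the metal tongue is visible. I'll confirm that in a crop and measure from it.

```bash
cat > h.py <<'E'
import numpy as np, cv2
from scipy.spatial.transform import Rotation as R
from plant import *
def rot(o): return R.from_euler('xyz',o,degrees=True).as_matrix()
def ray(name,uv,pose=None):
    c=get_calibration(name);K=c["intrinsics"]
    a=(uv[0]-K[0,2])/K[0,0];b=(uv[1]-K[1,2])/K[1,1]
    if name!="wrist":
        return np.array(c["position"]),rot(c["orientation"])@np.array([a,-b,-1])
    t=np.hypot(a,b);s=np.sin(t)/t if t>1e-9 else 1
    d=np.array([a*s,-b*s,-np.cos(t)]);H=c["hand_eye"];p,o=pose;Rt=rot(o)
    return np.array(p)+Rt@H[:3,3],Rt@H[:3,:3]@d
def pix(name,uv,z,pose=None):
    o,d=ray(name,uv,pose);return o+d*(z-o[2])/d[2]
E
python3 - <<'E'
from h import *
a=cv2.imread("pics/top1.png")[140:265,310:420]; b=cv2.imread("pics/scene1.png")[230:345,235:340]
z=lambda i:cv2.resize(i,(400,int(400*i.shape[0]/i.shape[1])),interpolation=cv2.INTER_CUBIC)
a,b=z(a),z(b);h=max(a.shape[0],b.shape[0]);o=np.zeros((h,800,3),np.uint8);o[:a.shape[0],:400]=a;o[:b.shape[0],400:]=b
cv2.imwrite("pics/crop1.png",o)
for uv,zz in [((333,157),45),((394,153),45),((402,220),45),((336,227),45),((371,237),40),((363,157),57),((362,187),57)]: print(uv,pix("top",uv,zz).round())
E
```

```text
(333, 157) [701.  77.  45.]
(394, 153) [707. -56.  45.]
(402, 220) [558. -68.  45.]
(336, 227) [545.  73.  45.]
(371, 237) [523.  -1.  40.]
(363, 157) [696.  13.  57.]
(362, 187) [629.  16.  57.]
```

View pics/crop1.png

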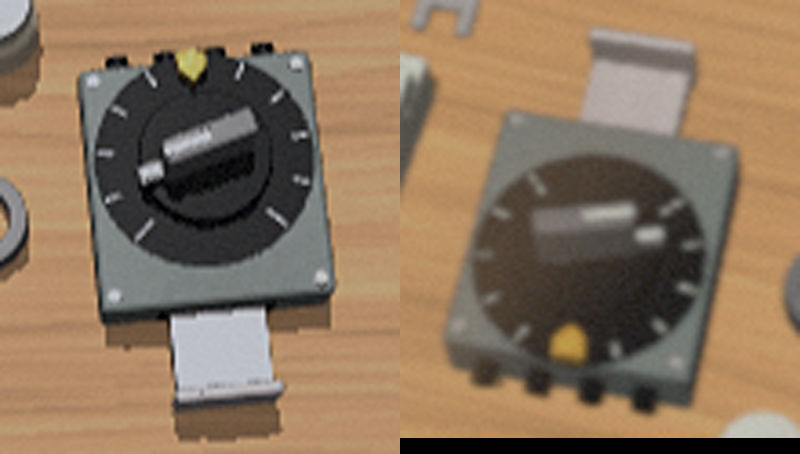

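Confirmed: the middle unit is the isolated one. Its slide is out, the pointer faces left (about +y) and the brass mark faces the rear. Next I'll take a closer wrist view from directly above the dial.

```bash
python3 - <<'E'
from h import *
bot.goto([640,-66,200],[-90,0,15])
pose=sensors.read_eef_pos(),sensors.read_eef_rot()
im=capture("wrist"); cv2.imwrite("pics/w1.png",im); np.save("w1.npy",np.array(pose))
print(pose,sensors.read_qpos(),sensors.read_clock())
# rectified orthophoto at z=57: 1 mm = 3.2px, x up, y left
s=.4; c=get_calibration("wrist");K=c["intrinsics"];H=c["hand_eye"]
xs,ys=np.meshgrid(np.arange(725,475,-s),np.arange(140,-150,-s),indexing='ij')
P=np.stack([xs,ys,np.full_like(xs,57)],-1)
Rt=rot(pose[1]);q=(P-np.array(pose[0]))@Rt; q=(q-H[:3,3])@H[:3,:3]
x,y,z=q[...,0],-q[...,1],-q[...,2];r=np.hypot(x,y);t=np.arctan2(r,z)
o=cv2.remap(im,(K[0,2]+K[0,0]*t*x/r).astype('f4'),(K[1,2]+K[1,1]*t*y/r).astype('f4'),cv2.INTER_CUBIC)
cv2.imwrite("pics/o1.png",o); print("cam",np.array(pose[0])+Rt@H[:3,3])
E
```

```text
(array([639.86965108, -66.98489025, 199.98313214]), array([-9.00098185e+01,  6.74810490e-03,  1.49178733e+01])) [-7.03349248e+00  2.57239195e+01  9.08812178e+01 -7.17733755e-03
  6.33943338e+01 -2.19454257e+01] 2.5917
cam [620.18041068  10.08010751 375.31547333]
```

View pics/o1.png

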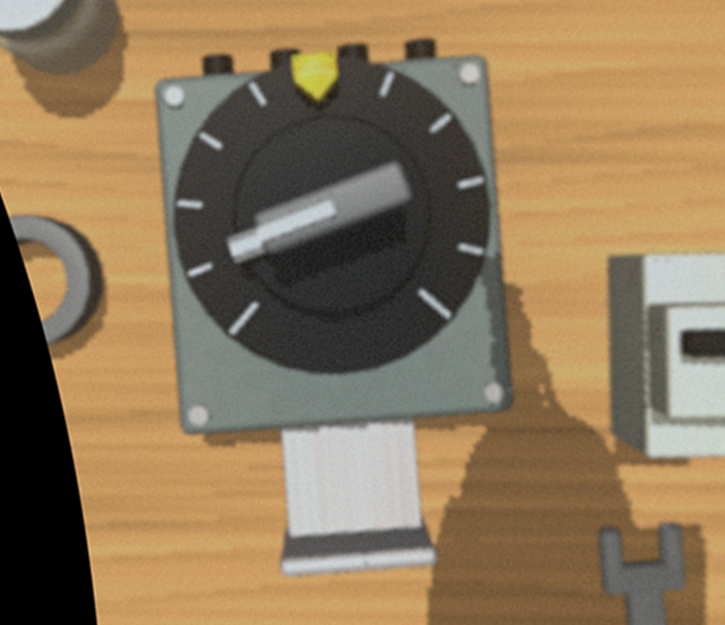

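The rectified wrist view (0.4 mm/px) shows the dial axis at px (332,216), or about (638.7, 7). The unit's yaw is about 4.4°, and the white pointer line runs (335,208) to (230,245), a direction of about 109°. The brass mark is at (315,75), a direction of about 7°. I'll refine the mark by colour, then grip.

```bash
python3 - <<'E'
from h import *
o=cv2.imread("pics/o1.png");h=cv2.cvtColor(o,cv2.COLOR_BGR2HSV)
m=cv2.inRange(h,(22,120,90),(34,255,255));m[130:]=0;m[:,:270]=0;m[:,370:]=0
c=np.array([638.7,7.0]);v,u=np.nonzero(m);cx,cy=725-.4*v.mean(),140-.4*u.mean()
print(len(u),u.min(),u.max(),v.min(),v.max(),cx,cy,np.degrees(np.arctan2(cy-c[1],cx-c[0])))
g=cv2.cvtColor(o,cv2.COLOR_BGR2GRAY)
w=(g>165).astype(np.uint8);w[:185]=0;w[275:]=0;w[:,:222]=0;w[:,345:]=0
n,l,st,ce=cv2.connectedComponentsWithStats(w)
for i in range(1,n):
    if st[i,4]>100:
        q=np.argwhere(l==i).astype('f4');f=cv2.fitLine(q,cv2.DIST_L2,0,.01,.01).ravel();print(st[i],ce[i],np.degrees(np.arctan(f[1]/f[0])))
        q=np.argwhere(l==i)
# skirt/scale circles
disc=(g<75).astype(np.uint8);disc=cv2.morphologyEx(disc,cv2.MORPH_CLOSE,np.ones((25,25)))
disc[:45]=0;disc[:,:150]=0;disc[:,492:]=0
cn=max(cv2.findContours(disc,0,1)[0],key=cv2.contourArea);print(cv2.minEnclosingCircle(cn))
bot.goto([638.7,7,130],[-90,0,19]); 
bot.servo_line([638.7,7,62],velocity=100)
effector.clamp()
print(sensors.read_grip_width(),sensors.read_force().round(1),sensors.read_ft_torque().round(2),sensors.read_qpos().round(2),sensors.read_eef_pos().round(1),sensors.read_eef_rot().round(2),sensors.read_clock())
E
```

```text
1808 290 339 50 100 696.0977876106194 14.109070796460173 7.060479560527085
[ 230  200  105   56 1644] [282.49026764 226.23296837] -66.12531
((332.1218566894531, 189.8382568359375), 183.17413330078125)
0.14379244214239842 [0.6 0.6 3.3] [ 0.21 -0.13  0.05] [-4.300e-01  3.516e+01  9.592e+01  1.000e-02  4.884e+01 -1.944e+01] [639.3   7.2  62.5] [-9.001e+01 -7.000e-02  1.900e+01] 4.6
```

```bash
python3 - <<'E'
from h import *
for y in (-15,-50,-82.94):
    q=np.array(kinematics.inverse_kinematics([638.9,7,62.3],[-90,0,y])); bot.movej(q)
    print(sensors.read_grip_width(),sensors.read_force().round(1),sensors.read_ft_torque().round(2),sensors.read_eef_pos().round(1),sensors.read_eef_rot().round(2),sensors.read_clock())
effector.open_gripper()
bot.servo_line([638.9,7,130],velocity=120)
bot.goto([560,7,200],[-90,0,-82.94])
pose=sensors.read_eef_pos(),sensors.read_eef_rot()
im=capture("wrist");cv2.imwrite("pics/w2.png",im)
s=.4; c=get_calibration("wrist");K=c["intrinsics"];H=c["hand_eye"]
xs,ys=np.meshgrid(np.arange(725,475,-s),np.arange(140,-150,-s),indexing='ij')
P=np.stack([xs,ys,np.full_like(xs,57)],-1)
Rt=rot(pose[1]);q=(P-np.array(pose[0]))@Rt; q=(q-H[:3,3])@H[:3,:3]
x,y,z=q[...,0],-q[...,1],-q[...,2];r=np.hypot(x,y);t=np.arctan2(r,z)
o=cv2.remap(im,(K[0,2]+K[0,0]*t*x/r).astype('f4'),(K[1,2]+K[1,1]*t*y/r).astype('f4'),cv2.INTER_CUBIC)
cv2.imwrite("pics/o2.png",o); cv2.imwrite("pics/o2c.png",cv2.resize(o[20:270,180:480],(720,600),interpolation=cv2.INTER_CUBIC));print("cam",np.array(pose[0])+Rt@H[:3,3],sensors.read_clock())
E
```

```text
0.14092135757800395 [ 4.5  1.9 -0.1] [ 0.34 -0.77 -0.  ] [639.8   7.2  62.5] [-89.96  -0.1  -14.86] 5.225
0.14025491403636117 [ 5.7  0.7 -1.4] [ 0.15 -1.18  0.  ] [640.4   6.8  62.6] [-89.88  -0.12 -49.92] 5.8583
0.13820098904510103 [ 8.3 -1.5 -0.5] [-0.25 -1.28 -0.04] [640.6   6.3  62.6] [-8.981e+01 -7.000e-02 -8.286e+01] 6.4667
cam [637.96482192  17.92780582 375.35627577] 8.4333
```

View pics/o2c.png

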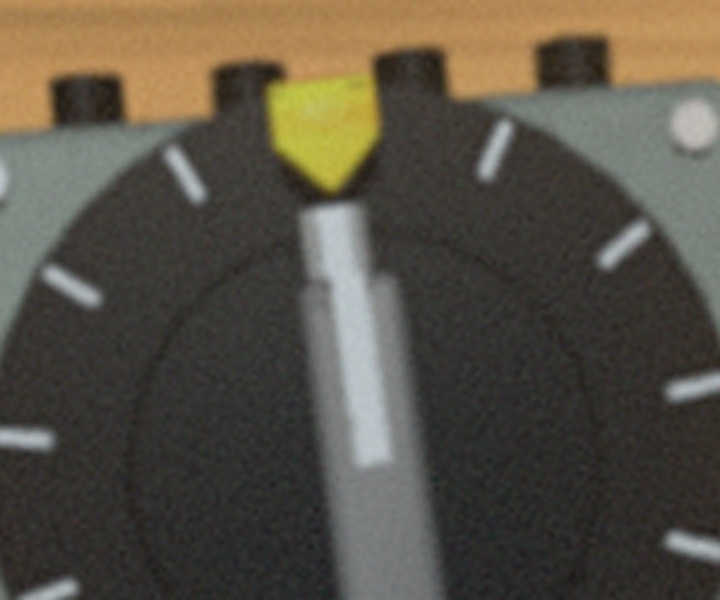

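The view shows the nose tip at crop (332,210), right under the mark tip at (332,190). The bar's line runs about 9° and the mark about 4–7°, so I need a finer fit from the scale ticks before deciding.

```bash
python3 - <<'E'
from h import *
for f,cam in (("o1",(620.18,10.08)),("o2",(637.96,17.93))):
    cam=np.array(cam)
    def W(q,z): # rows,cols->world
        p=np.c_[725-.4*q[:,0],140-.4*q[:,1]];return cam+(p-cam)*(375.33-z)/318.33
    o=cv2.imread(f"pics/{f}.png");g=cv2.cvtColor(o,cv2.COLOR_BGR2GRAY)
    h=cv2.cvtColor(o,cv2.COLOR_BGR2HSV)
    w=(g>115).astype(np.uint8);n,l,st,ce=cv2.connectedComponentsWithStats(w)
    A=[];B=[];print(f)
    for i in range(1,n):
        d=np.hypot(ce[i][0]-332,ce[i][1]-216)
        if 60<st[i,4]<500 and 105<d<160:
            q=W(np.argwhere(l==i),45.5);mu=q.mean(0);ev,V=np.linalg.eigh(np.cov(q.T));v=V[:,1]
            if ev[1]<3*ev[0]: continue
            nn=np.array([-v[1],v[0]]);A.append(nn);B.append(nn@mu);T=mu if len(A)==1 else np.vstack([T,mu])
    A=np.array(A);B=np.array(B)
    c=np.linalg.lstsq(A,B,rcond=None)[0];print(" ticks",len(A),"centre(lines)",c.round(1),"res",(A@c-B).round(1))
    cc=np.linalg.lstsq(np.c_[2*T,np.ones(len(T))],(T**2).sum(1),rcond=None)[0][:2];print(" circle",cc.round(1),"r",np.hypot(*(T-cc).T).round(1),"ang",np.degrees(np.arctan2(*(T-cc).T[::-1])).round(1))
    m=cv2.inRange(h,(20,110,130),(36,255,255));m[130:]=0;m[:,:270]=0;m[:,370:]=0
    cn=max(cv2.findContours(m,0,1)[0],key=cv2.contourArea);m=cv2.drawContours(m*0,[cn],-1,255,-1)
    q=W(np.argwhere(m>0),57);mu=q.mean(0);d=q[q[:,0]<q[:,0].min()+3].mean(0)
    # arrow axis: fit of row midpoints
    rows=[r for r in range(130) if (m[r]>0).sum()>6][4:-2];mid=W(np.array([[r,np.nonzero(m[r])[0].mean()] for r in rows]),57)
    k=np.polyfit(mid[:,0],mid[:,1],1)[0]
    for name,ctr in(("lines",c),("circ",cc)):
        e=mu-ctr;e2=d-ctr;print(" mark dir",name,np.degrees(np.arctan2(e[1],e[0])).round(2),"tip",np.degrees(np.arctan2(e2[1],e2[0])).round(2))
    print(" mark own axis",np.degrees(np.arctan(k)).round(2),"mu",mu.round(1))
    if f=="o2":
        for t in(150,165):
            w=(g>t).astype(np.uint8);w[:100]=0;w[222:]=0;w[:,:295]=0;w[:,350:]=0
            for z,a,b in((96,142,212),(75,106,130)):
                r=[(i,np.nonzero(w[i])[0].mean()) for i in range(a,b) if w[i].any()]
                q=W(np.array(r),z);k,b0=np.polyfit(q[:,0],q[:,1],1);print(" pointer line",z,np.degrees(np.arctan(k)).round(2),"offset at axis",k*c[0]+b0-c[1])
E
```

```text
o1
 ticks 10 centre(lines) [639.7   7.4] res [ 0.1 -0.6  1.2 -0.5 -0.6 -0.  -0.1 -0.4  0.4 -0.1]
 circle [641.    7.4] r [57.9 58.  58.4 58.1 58.8 58.9 59.7 59.6 57.1 57.3] ang [ -23.2   32.   -50.7   59.4  -77.9   86.7 -104.9  113.6 -131.6  140.4]
 mark dir lines 6.69 tip 7.14
 mark dir circ 6.85 tip 7.35
 mark own axis 2.28 mu [696.6  14.1]
o2
 ticks 10 centre(lines) [639.7   6.7] res [ 1.2  0.6 -0.9  1.3  0.5 -0.4  0.7 -0.5 -0.5 -0.6]
 circle [641.1   7.3] r [57.9 57.9 58.2 58.5 59.  58.9 59.7 59.7 57.2 57.2] ang [ -23.3   32.1  -50.8   59.6  -78.    86.8 -105.   113.7 -131.7  140.4]
 mark dir lines 7.24 tip 7.86
 mark dir circ 6.85 tip 7.43
 mark own axis 2.38 mu [696.7  14. ]
 pointer line 96 7.81 offset at axis 0.5716359633480232
 pointer line 75 5.94 offset at axis 1.9916432394033388
 pointer line 96 7.96 offset at axis 0.5492412436394369
 pointer line 75 5.95 offset at axis 2.087370633132715
```

The mark direction fits at 7.0±0.3° in both views. The bar-top line reads 7.9°, the nose line 5.9° and the robot yaw 7.1°, so they agree within about 1° and the dial is set. Now I'll push the slide home along the unit axis (4.4°).

```bash
python3 - <<'E'
from h import *
u=np.array([np.cos(np.radians(4.4)),np.sin(np.radians(4.4)),0]);h0=np.array([497.4,-3.3,32.])
bot.goto(h0-55*u+[0,0,150],[-90,0,-85.6]); effector.clamp()
bot.servo_line(h0-55*u,velocity=120)
bot.servo_line(h0-20*u,velocity=80)
for k in range(3):
    s=bot.servo_line(h0+45*u,velocity=30,f_stop=18)
    p=sensors.read_eef_pos();print(s,p.round(1),((p-h0)@u).round(1),sensors.read_force().round(1),sensors.read_clock())
    if s and (p-h0)@u>12: break
bot.servo_line(h0-50*u,velocity=100);bot.servo_line(h0-50*u+[0,0,170],velocity=150)
bot.goto([450,-150,220],[-90,0,-85.6])
cv2.imwrite("pics/top2.png",capture("top")); 
o=cv2.imread("pics/top2.png");cv2.imwrite("pics/top2c.png",cv2.resize(o[130:280,190:550],(800,333),interpolation=cv2.INTER_CUBIC))
print(sensors.read_clock())
E
```

```text
False [5.422e+02 1.000e-01 3.200e+01] 44.9 [-0.7  0.2 -0.4] 14.0583
False [5.423e+02 1.000e-01 3.200e+01] 45.0 [-0.5  0.   0.3] 14.3083
False [5.423e+02 2.000e-01 3.200e+01] 45.0 [ 1.3 -0.6  0. ] 14.5583
17.625
```

View pics/top2c.png

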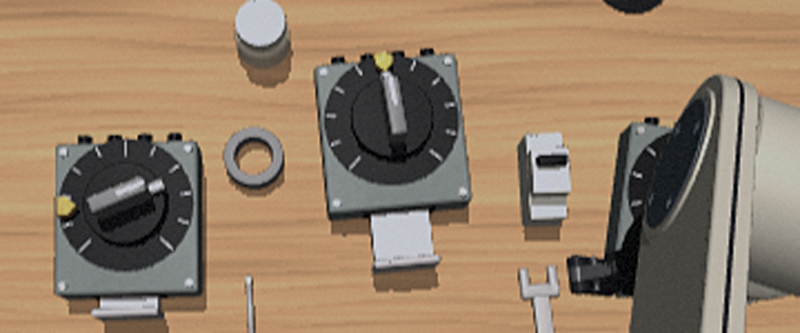

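The slide has not moved: its plate is still at crop (405,262). The fingers felt no force, as if they straddled the 64 mm plate, so I'll check whether the gripper actually closed. The dial points at the mark.

```bash
python3 - <<'E'
from h import *
print(sensors.read_grip_width())
effector.clamp();bot.pause(0.3)
print(sensors.read_grip_width(),sensors.read_eef_pos(),sensors.read_clock())
pose=sensors.read_eef_pos(),sensors.read_eef_rot()
cv2.imwrite("pics/w3.png",capture("wrist"))
E
```

```text
-0.001510125792802399
0.001777018557825292 [ 450.06764639 -149.74535682  220.05047888] 18.1417
```

View pics/w3.png

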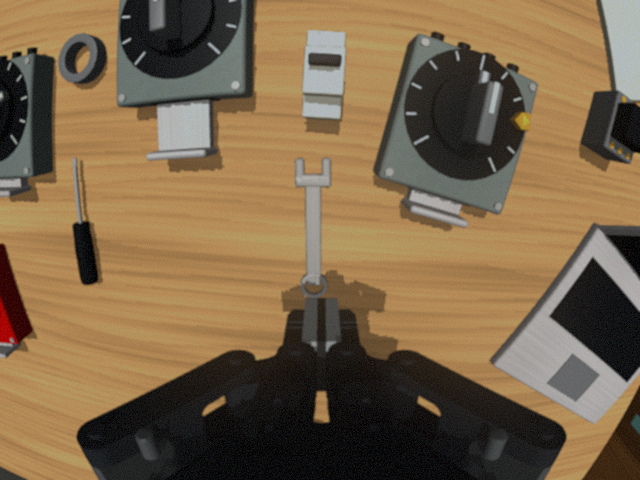

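```bash
python3 - <<'E'
from h import *
pose=sensors.read_eef_pos(),sensors.read_eef_rot()
for uv in((148,157),(215,152)):print("wrist plate",pix("wrist",uv,54,pose).round(1))
for uv in((118,103),(254,94)):print("wrist box front",pix("wrist",uv,45,pose).round(1))
for f in("top1","top2"):
    print(f,[pix("top",(371,r),54)[0].round(1) for r in(237,245,250)])
a=cv2.imread("pics/top1.png");b=cv2.imread("pics/top2.png")
g=lambda i:i[215:265,371].sum(1)//3
print(g(a));print(g(b))
E
```

```text
wrist plate [496.   25.1  54. ]
wrist plate [502.1 -45.2  54. ]
wrist box front [551.6  67.   45. ]
wrist box front [558.2 -77.8  45. ]
top1 [np.float64(520.6), np.float64(503.5), np.float64(492.9)]
top2 [np.float64(520.6), np.float64(503.5), np.float64(492.9)]
[126 125 127 127 124 127 118  82  41  18  76 156 197 192 192 194 196 193
 194 194 192 192 195 194 191 194 192 191 196 195 177 167 193 171 113  46
  61  80  85  92  94  89  89  84  85  88 115 150 143 139]
[130 128 127 130 127 129 123  85  39  25  81 163 208 201 198 199 198 198
 200 200 200 200 198 199 199 198 200 198 202 200 181 173 197 174 120  53
  65  79  89  98  98  90  91  93  88  87 118 156 151 142]
```

Top profiles before and after are identical, so the slide was never touched. I'll repeat the push in small instrumented steps and take a picture on the way.

```bash
python3 - <<'E'
from h import *
u=np.array([np.cos(np.radians(4.4)),np.sin(np.radians(4.4)),0]);h0=np.array([497.4,-3.3,32.])
bot.goto(h0-55*u+[0,0,150],[-90,0,-85.6])
print(sensors.read_eef_pos().round(1),sensors.read_eef_rot().round(1))
bot.servo_line(h0-55*u,velocity=120);print(sensors.read_eef_pos().round(1))
for k in(-30,-15,-5,5):
    s=bot.servo_line(h0+k*u,velocity=50,f_stop=18)
    print(k,s,sensors.read_eef_pos().round(1),sensors.read_force().round(1),sensors.read_grip_width().round(3))
    if s: break
a=capture("wrist");b=capture("scene")[180:420,130:450]
cv2.imwrite("pics/mid.png",np.hstack([cv2.resize(a,(400,300)),cv2.resize(b,(400,300))]));cv2.imwrite("pics/mid_s.png",b)
print(sensors.read_clock())
E
```

```text
[442.9  -7.4 182.2] [-90.   -0.  -85.5]
[443.1  -7.6  32.5]Traceback (most recent call last):
  File "<stdin>", line 8, in <module>
AttributeError: 'float' object has no attribute 'round'
```

```bash
python3 - <<'E'
from h import *
u=np.array([np.cos(np.radians(4.4)),np.sin(np.radians(4.4)),0]);h0=np.array([497.4,-3.3,32.])
for k in(-15,-5,5):
    s=bot.servo_line(h0+k*u,velocity=50,f_stop=18)
    print(k,s,sensors.read_eef_pos().round(1),sensors.read_force().round(1),sensors.read_grip_width())
    if s: break
a=capture("wrist");b=capture("scene")[180:420,130:450]
cv2.imwrite("pics/mid.png",np.hstack([cv2.resize(a,(400,300)),cv2.resize(b,(400,300))]))
print(sensors.read_clock())
E
```

```text
-15 False [482.7  -4.4  31.9] [-1.   0.6 -0.4] -0.0006210343099048192
-5 False [492.8  -3.7  32. ] [-0.1 -0.5  0.4] -0.001425621331061859
5 False [502.8  -2.9  32. ] [0.1 0.6 0.3] -0.001894315706253059
22.1333
```

View pics/mid.png

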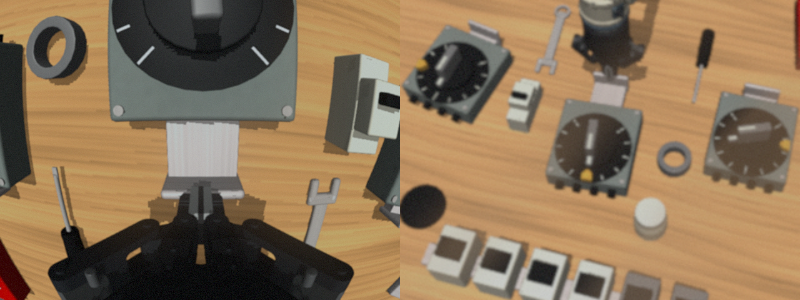

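Eight pictures viewed so far. The wrist half shows the fingertips overlapping the plate at about (203,185), with no force felt. I'll push on carefully and look at an enlarged crop with the TCP's projected pixel drawn in.

```bash
python3 - <<'E'
from h import *
c=get_calibration("wrist");H=c["hand_eye"];K=c["intrinsics"]
def proj(P,pose):
    q=(np.array(P)-np.array(pose[0]))@rot(pose[1]);q=(q-H[:3,3])@H[:3,:3];x,y,z=q[0],-q[1],-q[2];r=np.hypot(x,y);t=np.arctan2(r,z);return K[0,2]+K[0,0]*t*x/r,K[1,2]+K[1,1]*t*y/r
u=np.array([np.cos(np.radians(4.4)),np.sin(np.radians(4.4)),0]);h0=np.array([497.4,-3.3,32.])
ims=[]
for k in(5,18):
    s=bot.servo_line(h0+k*u,velocity=50,f_stop=18)
    pose=sensors.read_eef_pos(),sensors.read_eef_rot();im=capture("wrist")
    print(k,s,pose[0].round(1),sensors.read_force().round(1),proj(pose[0],pose))
    p=tuple(int(round(v)) for v in proj(pose[0],pose));cv2.circle(im,p,2,(0,0,255),-1)
    ims.append(cv2.resize(im[170:370,220:420],(400,400),interpolation=cv2.INTER_CUBIC))
cv2.imwrite("pics/mid2.png",np.hstack(ims))
E
```

```text
5 False [502.2  -2.9  32. ] [ 1.3 -0.4  0.2] (np.float64(323.364187788255), np.float64(285.9750055468729))
18 False [515.8  -1.9  32. ] [-0.1 -0.6  0.5] (np.float64(323.364187788255), np.float64(285.9750055468729))
```

View pics/mid2.png

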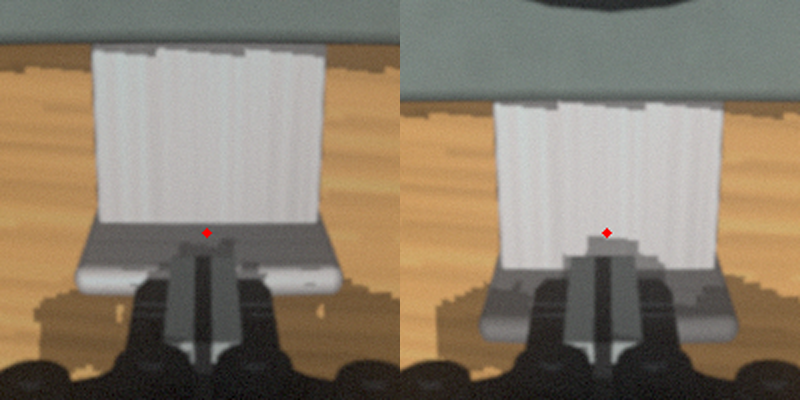

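The tip's front edge appears well short of the projected TCP, which fits fingertips sitting higher than the TCP says and sliding over the plate's top. I'll back off, go down under guard, and push lower, with contact checks.

```bash
python3 - <<'E'
from h import *
u=np.array([np.cos(np.radians(4.4)),np.sin(np.radians(4.4)),0]);h0=np.array([497.4,-3.3,32.])
bot.servo_line(h0-45*u,velocity=100)
s=bot.servo_line(h0-45*u-[0,0,18],velocity=40,f_stop=6)
z=sensors.read_eef_pos()[2];print("down",s,z,sensors.read_force().round(1))
if s: z+=6; bot.servo_line([*(h0-45*u)[:2],z],velocity=40)
h0[2]=z
ims=[]
for k in(-25,-15,-8,0):
    s=bot.servo_line(h0+k*u,velocity=50,f_stop=15)
    print(k,s,sensors.read_eef_pos().round(1),sensors.read_force().round(1))
    if s: break
im=capture("wrist");cv2.imwrite("pics/mid3.png",cv2.resize(im[120:370,195:445],(500,500),interpolation=cv2.INTER_CUBIC))
print(sensors.read_clock())
E
```

```text
down False 13.732513298368776 [0.1 0.5 0.5]
-25 False [472.5  -5.2  13.7] [ 0.4 -0.5  0. ]
-15 False [482.8  -4.4  13.8] [-0.2  0.1 -0.3]
-8 False [489.8  -3.9  13.7] [-0.2 -0.1 -0.6]
0 False [498.3  -3.3  13.8] [-0.9  0.1 -0.1]
25.825
```

View pics/mid3.png

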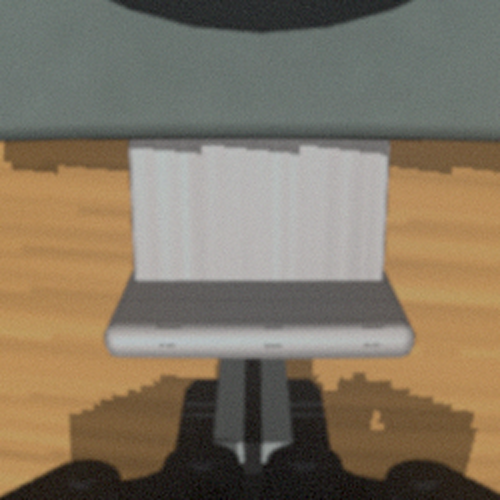

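Now the fingers stand low in front of the plate: it hides the tips. I'll continue the push to the stop.

```bash
python3 - <<'E'
from h import *
u=np.array([np.cos(np.radians(4.4)),np.sin(np.radians(4.4)),0]);h0=np.array([497.4,-3.3,13.7])
for k in range(5,75,5):
    s=bot.servo_line(h0+k*u,velocity=30,f_stop=20)
    print(k,s,sensors.read_eef_pos().round(1),sensors.read_force().round(1))
    if s: break
im=capture("wrist");cv2.imwrite("pics/mid4.png",cv2.resize(im[120:370,195:445],(500,500),interpolation=cv2.INTER_CUBIC))
print(sensors.read_clock())
E
```

```text
5 False [502.7  -2.9  13.7] [-2.   0.3 -0.2]
10 False [507.8  -2.5  13.7] [-0.8 -0.4 -0.9]
15 False [513.   -2.1  13.7] [-1.4  0.  -0.8]
20 False [518.   -1.7  13.8] [-0.4 -0.3 -1. ]
25 False [519.9  -1.5  13.4] [-8.8 -1.4  4.9]
30 True [519.1  -1.3  12.5] [-0.2 -0.2 -0.2]
27.6833
```

Resistance came at TCP x≈520, where the home stop was expected. I'll back away and verify from above.

```bash
python3 - <<'E'
from h import *
u=np.array([np.cos(np.radians(4.4)),np.sin(np.radians(4.4)),0]);h0=np.array([497.4,-3.3,14.])
bot.servo_line(h0-40*u,velocity=100);bot.servo_line(h0-40*u+[0,0,186],velocity=150)
bot.goto([435,-30,220],[-90,0,-85.6])
w=capture("wrist");t=capture("top");print(sensors.read_clock());cv2.imwrite("pics/w5.png",w);cv2.imwrite("pics/t5.png",t)
t=t[130:280,190:550]
cv2.imwrite("pics/end.png",np.vstack([cv2.resize(w[:230,60:620],(640,263)),cv2.resize(t,(640,267))]))
E
```

```text
30.2167
```

View pics/end.png

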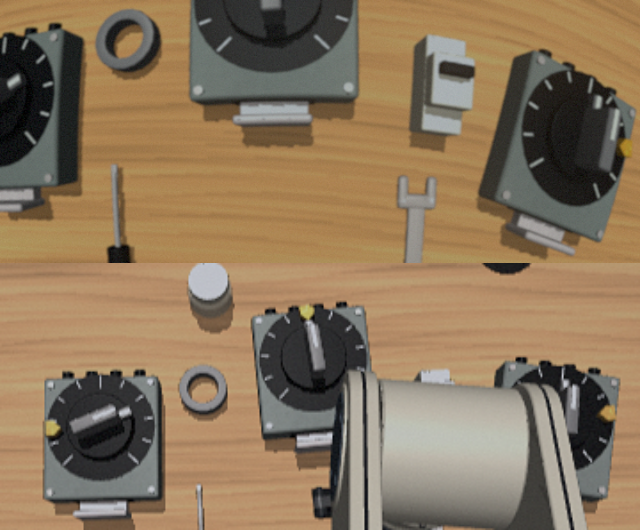

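```bash
python3 - <<'E'
from h import *
pose=sensors.read_eef_pos(),sensors.read_eef_rot()
print(pix("wrist",(298,88.5),45,pose)-pix("wrist",(298,107),54,pose))
hand_in()
E
```

```text
[17.99700294  1.87091166 -9.        ]
the job is handed in; nothing more can be done
```

The isolated unit, the middle one of the three grey setters, now has its dial set to the brass mark and its slide pushed home, in that order. The job is handed in, at about 30 s on the robot's clock.

- **Dial:** I gripped the bar, turned it about 102° and let go. After release, the mark direction fitted at about 7.0° in both views. The pointer read 7.1° from the tool yaw, 7.9° from the bar-top line and 5.9° from the nose line, so it should be aligned to within about 1°. The brass arrow's own edges suggested only 2–4°. I set that aside because its position relative to the dial axis was the steadier measure.
- **Slide:** The first try and the repeat passed the plate without contact, probably because the fingertips went over its top. I then pushed 18 mm lower and met the stop at the expected place, where the force limit of 20 N tripped. The last pictures show the plate close to the box, as on the other units. A rough pixel check put its front face about 18 mm from the box, against 22 mm nominal, which is about as close as that check can read.
- **Everything else:** The other units and loose items look undisturbed where the last pictures show them. The mug and the red unit are outside the final crops. I felt no unexpected contact, and the robot was clear of everything at hand-in.

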